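# Set and lock the depth stop on a truck-part casting

### The arm

A 7-joint arm with a two-finger parallel gripper is mounted at the origin on the work surface. World frame = base frame: x ahead of the robot, y to its left, z up, the work surface at z = 0. Lengths are in mm, angles in rad, forces in N, time in s.
With the tool pointing down it reaches from about 400 to 925 mm from the base axis. Payload 4.1 kg.
Tool frame: the origin (TCP) lies on the centre line of the jaws, within the pads' length; the fingertips stand 8 mm ahead of it and the grasp point (between the pads) lies 11 mm behind it; z points along the fingers, y is the line along which they close (so a half turn about z gives the same grasp; the last joint's range is limited). The gripper opens to 85 mm and grips with 20 to 120 N. Pads are 22 mm wide; open, the fingers measure 114 mm over their backs; the gripper's body (76 mm by 85 mm) begins 54 mm behind the grasp point. The pads swing forward as they close: fully open they stand 13 mm farther back than shut.
Start: joints at [1.047, 0.398, 0.045, 1.537, -0.019, 1.207, -0.051], TCP at [267.929, -592.247, 239.347] pointing down, gripper open.
Joint ranges: [-2.82, 2.82], [-0.49, 2.23], [-1.37, 1.46], [0, 2.46], [-1.36, 4.5], [0.23, 2], [-2.94, 2.94]. Speed limits (rad/s): [2.57, 2.57, 3.14, 3.14, 3.14, 3.14, 3.14].

### API

Orientations are given as a 3x3 rotation matrix whose columns are the frame's x, y, z axes.
In Python, from cell import ctrl, viewer, workorder gives the robot as it stands. The module is installed in compiled form; this text tells all that it offers.
- The arm moves only by the tool carry_out, never from a script. Its argument "plan" is a list of rows, each a list of 4 numbers: the shift along the tool's x, y, z scaled (see below), then the turn about the tool's z scaled (see below). In form: [[dx, dy, dz, turn], ...]. A call has 1 to 12 rows; each row shifts and turns the commanded pose from where the row before left it, along the tool's axes as they then stand; what a row does not reach is not made up. The controller multiplies each number of a shift by 0.1 m and each number of a turn by 30 degrees. A row lasts 1/12 s, in which the tool goes at most 41.7 mm and 7.16 degrees, less where a joint would pass 70% of its speed; a pose out of reach is approached as far as the arm can. A call with a number of a shift or a turn outside -1 to 1 is refused whole. A call with a gripper value outside its range is refused whole. "claw" is the closure, from -1 (fully open) to 1 (shut), so that 0 is half open, set as the call begins (left out, the last holds). The fingers move at their own pace and stop on an object; "grip_force" is the grip in N (left out, the last holds). Time passes only in rows, so rows that do not move let the fingers close. It gives the time, the measured TCP pose, the force, the opening and the grip force at its end, in the units of the state.
- ctrl.get_obs(): the state, without advancing time (a new reading comes with each control period).
- viewer.snapshot(name): name is "scene" or "side" or "wrist"; returns a dict with "frame" (420x560x3 uint8, red, green, blue), "intrinsics" (3x3 intrinsics, pixels), "R" (3x3) and "t" (3): a world point X has camera coordinates R X + t; the wrist camera has in their place "mount" (4x4, takes a point from camera to tool coordinates, whose origin is the TCP and whose axes are the flange's). Camera axes: x right, y down, z forward; pixel columns grow to the right and rows downward; lengths in mm; the calibration is good to about 2 mm. The wrist camera is an equidistant fisheye: a pixel r from the principal point sees the ray r / f radians off the axis. A picture is of the moment at which its call begins: read the wrist's pose just before it. There is no depth.
- workorder.sign_off(): hands the job in; it is judged then, once.
Trained networks look in the newest picture that a camera, given by its name, has taken for a name from the list of things; names that differ only in an ending like _2 or _b are one class to them, and where a whole thing is asked for, a point or a joint stands for the part that bears it (a point fixed in the world has none). Each returns a list of dicts, best first, with "conf" (0 to 1); they miss things now and then, are a little off and sometimes report something else, mostly with a low value. They report only what shows in the picture. A call takes as long as a camera call.
- viewer.cut_out(camera, label): "mask" (420x560 bool, what is visible of it) and "at" ([column, row] as shares, 0 to 1, of the picture: columns of its width, rows of its height, amid what is visible of it).
- viewer.tip_of(camera, label): "at" ([column, row] as shares, 0 to 1, of the picture: columns of its width, rows of its height: a listed point, or the origin of a listed thing).
The state is a dict: "time_s": time; "joint_positions": joint angles; "qvel": joint speeds; "joint_efforts": joint torques, N m; "tcp_pos": TCP position; "ee_rot": TCP orientation; "force": force on the tool from outside, world axes, zero at the start; "ft_torque": the same for the moment, N m; "opening": opening from 0.0 (shut) to 1.0 (fully open); "grip_force": force on a finger pad.
Only numpy, scipy, OpenCV 4.12 (cv2) and the standard library are available. Lean on these libraries where they do the work, as an engineer would, in place of code of your own. Each camera call takes 0.05 s, during which the arm holds its last target. There are 200 camera calls.

### The job

Set the depth stop of the green-headed stand to the casting that sits under it: push the stop down by its black knob until its orange foot rests on the casting, touching it lightly but never pressing hard. Then swing the red-knobbed clamp lever clockwise all the way to its end to lock the stop, leaving the foot still touching the casting, and let go. Do not disturb the gauge, green band, valve or yellow carton around the stand.

Things in the scene. Friction and masses are not known exactly. Their poses are not given: they have to be found in the camera images.
- stand: Setting stand, fixed: dark grey base 200 x 150 x 14 mm (x, y, z), steel column at x = +75 mm, 219 mm high, and a green bracket (x -53 to +97, y -30 to +60 mm, 165 to 200 mm above the table). Origin: centre of the base's underside, on the table; z up; the bracket reaches to -x. The stop's upright rod passes through the bracket at x = -20, y = 0 mm.
- stop (a joint): How far the depth stop has been lowered, m: 0 fully raised, 0.058 lowest; lowering is straight down. The steel rod (14 mm diameter) is held by friction and stays where it is left; pushing it down takes about 2 to 4 N, lifting it about 10 N. Once the clamp is locked it holds against about 15 N.
- stop_top (a point): Centre of the flat top of the stop's black round knob (32 mm diameter, 20 mm tall); 282 mm above the table with the stop fully raised. It goes down with the stop.
- foot: Orange round foot at the lower end of the stop, 26 mm diameter, 8 mm thick. Origin: centre of its underside, 157 mm below the knob's top. It is sprung: once it touches, it yields up into the rod by about 1 mm per 3 N, up to 6 mm. 3 to 8 N is light contact; 15 N (pushed in 5 mm) is pressing hard.
- rest: Fixed steel screw rest (60 mm diameter, 31 mm tall) under the foot, carrying a pale grey round casting 60 mm in diameter, 30 mm tall, flange 80 mm. Origin: centre of the rest's underside, 14 mm above the table. How high the rest is set is not measured: the flat top of the casting is somewhere between 75 and 100 mm above the table. It does not yield.
- clamp (a joint): Clamp lever angle, rad: 0 fully loose (lever points to the stand's -x), 1.4 fully locked at its end stop (points nearly to the stand's +y); grows as the lever turns clockwise seen from above. Starts at 0 to 0.25. It takes about 2 to 3 N at the knob, up to 7 N over the last 0.4 rad where it grips the rod; it stays where it is left.
- clamp_grip (a point): Point on the axis of the red upright round knob at the lever's end: knob 16 mm diameter, from 204 to 246 mm above the table; this point is 232 mm up, 14 mm below its top.
- clamp_pivot (a point): Point on the vertical axis about which the lever turns, at the height of clamp_grip, 85 mm from clamp_grip; fixed to the stand. The axis stands 32 mm to the +y side of the stop's rod. The lever's flat bar lies between 204 and 212 mm above the table.
- gauge: Loose round dashboard gauge, cream body, black bezel, 100 mm diameter, 55 mm tall; origin centre of underside. Leave alone.
- band: Loose dark green steel ring, 84 mm outside diameter, 25 mm tall; origin centre of underside. Leave alone.
- valve: Loose aluminium valve block 50 x 40 x 36 mm with a round boss on top (58 mm tall in all) and brass ports; origin centre of underside. Leave alone.
- carton: Loose yellow carton 50 x 160 x 40 mm lying flat; origin centre of underside. Leave alone.

How it is judged:
By the outcome, as a careful person would: the job done as asked, in the order asked, and still so for the second after the job is handed in, with the robot touching nothing.
It also fails if it takes over 56 s, if anything falls off the work surface, if the arm or the gripper's body presses on something with over 40 N, if the wrist force passes 120 N, or if a joint passes its speed limit or range.

## Working session

There is one attempt and no reset: what is moved stays moved. The work goes in short steps, Python scripts to look and compute and a tool call to move; the robot and the scene stay as the last step left them, time stands still between calls to the robot, and variables do not carry over. Pictures are saved under pics/ and viewed, at most 10 in all, crops included, and the job is handed in when it is done.

Besides the shell and the picture viewer there is one more tool, called after "Emit:" as a command line: name --pt "numbers of a row" for each row, then --argument value for the rest. carry_out: Moves the arm, as the interface text tells. Its arguments: {"type":"object","properties":{"plan":{"type":"array","items":{"type":"array","items":{"type":"number","minimum":-1,"maximum":1}}},"claw":{"type":"number"},"grip_force":{"type":"number"}},"required":["plan"]}

```bash
mkdir -p pics
cat > h.py <<'E'
from cell import ctrl, viewer, workorder
import numpy as np, cv2
def snap(n,f=None):
    s=viewer.snapshot(n)
    if f: cv2.imwrite('pics/'+f,cv2.cvtColor(s['frame'],cv2.COLOR_RGB2BGR))
    return s
def px(at): return np.array(at)*[560,420]
def ray(s,p,o=None):
    K=np.array(s['intrinsics'])
    if 'R' in s:
        d=np.linalg.solve(K,[p[0],p[1],1]); R=np.array(s['R']); return -R.T@np.array(s['t']), R.T@d/np.linalg.norm(d)
    v=np.array([(p[0]-K[0,2])/K[0,0],(p[1]-K[1,2])/K[1,1]]); r=np.linalg.norm(v)
    d=np.r_[v/r*np.sin(r),np.cos(r)]; M=np.array(s['mount']); Rt=np.array(o['ee_rot'])
    return Rt@M[:3,3]+np.array(o['tcp_pos']), Rt@M[:3,:3]@d
def atz(cd,z):
    c,d=cd; return c+d*(z-c[2])/d[2]
def tri(*cds):
    A=0;b=0
    for c,d in cds:
        P=np.eye(3)-np.outer(d,d); A=A+P; b=b+P@c
    return np.linalg.solve(A,b)
E
python3 - <<'E'
from h import *
np.set_printoptions(precision=1,suppress=True)
o=ctrl.get_obs(); print(o['ee_rot'],o['time_s'])
S={n:snap(n,n+'0.png') for n in('scene','side','wrist')}
for n,s in S.items():
    if 'R' in s: print(n,'cam at',ray(s,(280,210)))
    for l in('stand','stop_top','foot','rest','clamp_grip','clamp_pivot','gauge','band','valve','carton'):
        r=viewer.tip_of(n,l)
        for q in r[:2]: print(n,l,round(q['conf'],2),px(q['at']),atz(ray(s,px(q['at']),o),dict(stop_top=282,clamp_grip=232,clamp_pivot=232).get(l,0)))
cv2.imwrite('pics/a.png',cv2.resize(np.hstack([S['scene']['frame'],S['side']['frame']])[:,:,::-1],(800,300)))
E
```

```text
[[ 0.9  0.4 -0. ]
 [ 0.4 -0.9  0. ]
 [-0.  -0.  -1. ]] 0.0
scene cam at (array([1141.8,  354.7,  743.6]), array([-0.6, -0.4, -0.7]))
scene stand 0.62 [304.5 276.5] [609.3  37.6  -0. ]
scene stop_top 0.69 [312.1 178.9] [592.   34.3 282. ]
scene rest 0.69 [324.9 199.5] [323.4 -73.8   0. ]
scene rest 0.44 [310.3 271.5] [587.7  40.8  -0. ]
scene clamp_grip 0.61 [336.2 177.3] [496.6  40.4 232. ]
scene clamp_pivot 0.86 [330.5 201.8] [578.7  73.2 232. ]
scene clamp_pivot 0.19 [200.  249.8] [832.  -51.4 232. ]
scene gauge 0.84 [247.5 246.1] [ 609.3 -141.7    0. ]
scene band 0.84 [380.3 271.6] [488.9 182.1  -0. ]
scene valve 0.69 [367.1 316.4] [624.9 212.7   0. ]
scene carton 0.86 [198.4 249.1] [ 692.  -240.8    0. ]
side cam at (array([ 326.2, -612.7,  871.5]), array([ 0.3,  0.6, -0.7]))
side stand 0.76 [275.3 243.6] [604.4  51.5   0. ]
side stop_top 0.85 [270.4 167.6] [589.4  40.4 282. ]
side foot 0.5 [270.4 217.2] [630.1 147.8   0. ]
side rest 0.55 [270.3 243.7] [591.9  56.6   0. ]
side rest 0.45 [272.  215.9] [636.3 150.8   0. ]
side clamp_grip 0.77 [232.4 194.6] [497.8  42.9 232. ]
side clamp_pivot 0.83 [260.2 180.6] [572.  62. 232.]
side gauge 0.62 [311.6 304.9] [ 610.  -158.3    0. ]
side gauge 0.18 [259.3 175.8] [667.  329.3   0. ]
side band 0.88 [223.2 224.4] [496.2 174.8   0. ]
side carton 0.57 [352.8 317.4] [ 683.9 -226.7    0. ]
side carton 0.47 [258.5 178.5] [659.9 318.2   0. ]
```

View pics/scene0.png

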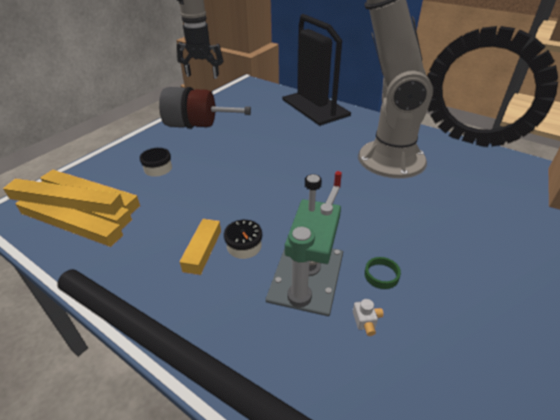

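View pics/side0.png

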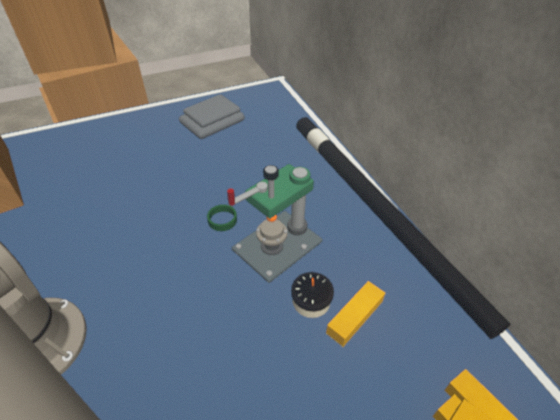

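The scene and side pictures show the stand near (607, 44), with the black knob at (313,181) / (271,172) and the red knob at (337,178) / (231,196). The gauge, band, valve and carton are all clear of the arm's path. Next I'll triangulate and work out the first move.

Run:
```python
from h import *
np.set_printoptions(precision=2,suppress=True)
o=ctrl.get_obs(); S={n:snap(n) for n in('scene','side')}
for l in('stop_top','clamp_grip','clamp_pivot','stand','foot'):
    try:
        P=tri(*[ray(S[n],px(viewer.tip_of(n,l)[0]['at'])) for n in S]); print(l,P)
    except Exception as e: print(l,e)
print('column top',atz(ray(S['scene'],(302,234)),219),atz(ray(S['side'],(300,174)),219))
R=np.array(o['ee_rot']);print(R,o['force'])
d=R.T@(np.array([591,37,345])-o['tcp_pos']);print(d/100)
```

```text
stop_top [593.27  33.41 285.79]
clamp_grip [496.55  38.79 227.18]
clamp_pivot [574.93  65.22 230.86]
stand [612.88  42.16   4.89]
foot list index out of range
column top [680.64  70.08 219.  ] [673.68  60.12 219.  ]
[[ 0.91  0.41  0.  ]
 [ 0.41 -0.91 -0.  ]
 [ 0.    0.   -1.  ]] [-0.27 -0.23  0.89]
[ 5.54 -4.4  -1.06]
```

Emit:
carry_out --pt "0 0 -0.35 0" --pt "0 0 -0.35 0" --pt "0 0 -0.36 0" --pt "0.25 -0.2 0 0" --pt "0.25 -0.2 0 0" --pt "0.25 -0.2 0 0" --pt "0.25 -0.2 0 0" --pt "0.25 -0.2 0 0" --pt "0.25 -0.2 0 0" --pt "0.25 -0.2 0 0" --pt "0.25 -0.2 0 0" --pt "0.25 -0.2 0 0" --claw 1

```text
time_s: 3.2
tcp_pos: [399.1, -334.0, 345.6]
ee_rot: [[0.911, 0.412, 0.0], [0.412, -0.911, -0.001], [0.0, 0.001, -1.0]]
force: [0.3, -0.0, -1.2]
opening: 0.001
grip_force: 0.0
```

Emit:
carry_out --pt "0.25 -0.2 0 0" --pt "0.25 -0.2 0 0" --pt "0.25 -0.2 0 0" --pt "0.25 -0.2 0 0" --pt "0.25 -0.2 0 0" --pt "0.25 -0.2 0 0" --pt "0.25 -0.2 0 0" --pt "0.25 -0.2 0 0" --pt "0.25 -0.2 0 0" --pt "0.25 -0.2 0 0" --pt "0.25 -0.2 0 0" --pt "0 0 0 0"

```text
time_s: 4.2
tcp_pos: [560.3, -13.3, 345.3]
ee_rot: [[0.907, 0.422, 0.002], [0.422, -0.907, 0.005], [0.004, -0.004, -1.0]]
force: [-0.3, 2.3, -0.8]
opening: -0.002
grip_force: 0.0
```

Run:
```python
from h import *
np.set_printoptions(precision=2,suppress=True)
o=ctrl.get_obs(); s=snap('wrist','w1.png'); print(o['tcp_pos'])
for l,z in(('stop_top',282),('clamp_grip',232),('clamp_pivot',232)):
    for q in viewer.tip_of('wrist',l)[:2]: print(l,q['conf'],px(q['at']),atz(ray(s,px(q['at']),o),z))
```

```text
[560.32 -13.3  345.31]
stop_top 0.97 [229.1  166.49] [588.15  33.99 282.  ]
clamp_grip 0.86 [187.32 243.01] [498.75  45.45 232.  ]
clamp_pivot 0.63 [195.78 148.68] [578.18  67.06 232.  ]
```

View pics/w1.png

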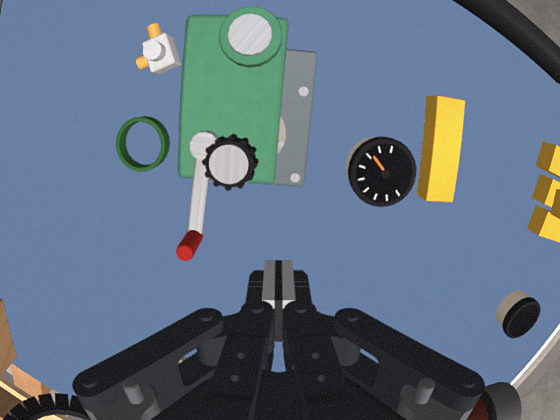

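The wrist picture shows the black knob at about (230,163), the red knob at (187,243) and the pivot boss at (203,145). These agree with the network's points. Next I'll go over the stop and down to just above it.

Emit:
carry_out --pt "0.16 -0.1 0 0" --pt "0.16 -0.1 0 0" --pt "0.15 -0.11 0 0" --pt "0 0 0 0" --pt "0 0 0.15 0" --pt "0 0 0.15 0" --pt "0 0 0.12 0" --pt "0 0 0 0" --pt "0 0 0 0"

```text
time_s: 5.15
tcp_pos: [588.1, 24.5, 302.8]
ee_rot: [[0.912, 0.41, -0.001], [0.41, -0.912, -0.001], [-0.002, 0.0, -1.0]]
force: [-0.9, 0.0, 0.6]
opening: 0.001
grip_force: 0.0
```

Run:
```python
from h import *
np.set_printoptions(precision=2,suppress=True)
o=ctrl.get_obs(); s=snap('wrist','w2.png'); print(o['tcp_pos'],o['force'])
b=snap('scene'); c=snap('side')
im=np.hstack([s['frame'][120:420,130:430],cv2.resize(b['frame'][130:230,260:360],(300,300)),cv2.resize(c['frame'][120:200,220:320],(200,300))])
cv2.imwrite('pics/w2c.png',im[:,:,::-1])
for l,z in(('stop_top',282),('clamp_grip',232)):
    for q in viewer.tip_of('wrist',l)[:2]: print(l,q['conf'],px(q['at']),atz(ray(s,px(q['at']),o),z))
```

```text
[588.09  24.48 302.84] [-0.92  0.    0.56]
stop_top 0.85 [261.69 258.3 ] [587.38  34.03 282.  ]
clamp_grip 0.6 [206.53 314.71] [495.74  46.   232.  ]
```

View pics/w2c.png

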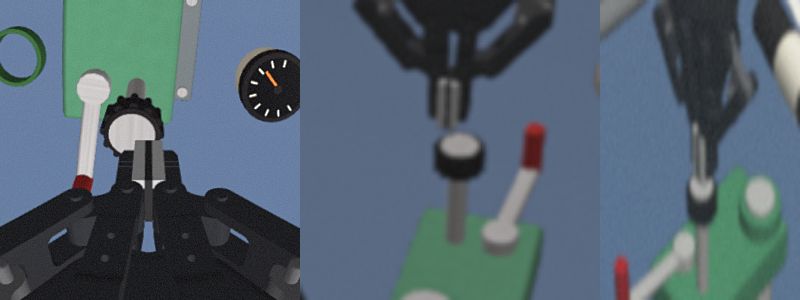

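The closed fingertips hang over the knob but about 10 mm short in y, with the knob at (588, 34). I'll correct that and then descend slowly.

Emit:
carry_out --pt "0.04 -0.09 0 0" --pt "0 0 0 0" --pt "0 0 0.05 0" --pt "0 0 0.04 0" --pt "0 0 0.03 0" --pt "0 0 0.02 0" --pt "0 0 0.02 0" --pt "0 0 0.02 0" --pt "0 0 0.02 0" --pt "0 0 0 0" --pt "0 0 0 0"

```text
time_s: 6.32
tcp_pos: [588.8, 35.7, 283.0]
ee_rot: [[0.911, 0.412, 0.0], [0.412, -0.911, 0.0], [0.0, 0.0, -1.0]]
force: [-0.1, -1.0, 0.1]
opening: -0.001
grip_force: 0.0
```

Emit:
carry_out --pt "0 0 0.02 0" --pt "0 0 0.02 0" --pt "0 0 0.02 0" --pt "0 0 0.02 0"

```text
time_s: 6.65
tcp_pos: [588.9, 35.7, 275.4]
ee_rot: [[0.911, 0.412, 0.001], [0.412, -0.911, -0.0], [0.001, 0.001, -1.0]]
force: [-0.5, -0.7, 1.8]
opening: -0.002
grip_force: 1.4
```

Emit:
carry_out --pt "0 0 0.02 0" --pt "0 0 0.02 0" --pt "0 0 0.02 0"

```text
time_s: 6.9
tcp_pos: [588.9, 35.8, 269.3]
ee_rot: [[0.911, 0.412, 0.001], [0.412, -0.911, -0.0], [0.001, 0.0, -1.0]]
force: [0.8, 0.1, 2.8]
opening: 0.001
grip_force: 1.4
```

Run:
```python
from h import *
np.set_printoptions(precision=2,suppress=True)
o=ctrl.get_obs(); print(o['tcp_pos'],o['force'])
b=snap('scene'); c=snap('side')
im=np.hstack([cv2.resize(b['frame'][130:280,260:360],(400,600)),cv2.resize(c['frame'][130:280,220:320],(400,600))])
cv2.imwrite('pics/w3c.png',im[:,:,::-1])
print(tri(*[ray(S,px(viewer.tip_of(n,'stop_top')[0]['at'])) for n,S in(('scene',b),('side',c))]))
```

```text
[588.93  35.75 269.27] [0.77 0.13 2.76]Traceback (most recent call last):
  File "<stdin>", line 7, in <module>
IndexError: list index out of range
```

View pics/w3c.png

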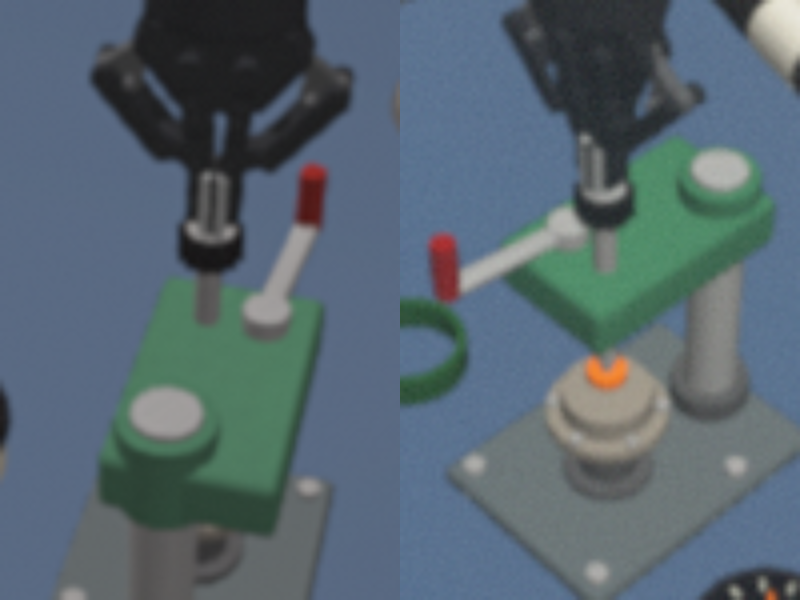

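The knob follows the fingers, with a friction of about 2.8 N, and the orange foot is close above the casting. I'll creep down 2 mm per check.

Emit:
carry_out --pt "0 0 0.01 0" --pt "0 0 0.01 0" --pt "0 0 0.01 0"

```text
time_s: 7.35
tcp_pos: [588.3, 35.8, 266.3]
ee_rot: [[0.911, 0.412, -0.0], [0.412, -0.911, -0.0], [-0.0, -0.0, -1.0]]
force: [-1.5, -0.1, 2.4]
opening: -0.003
grip_force: 1.3
```

Run:
```python
from h import *
c=snap('side')
P=ray(c,(271.75,228))
# point on ray nearest vertical line at 588.5,34.5
print(tri(P,(np.array([588.5,34.5,0]),np.array([0,0,1.]))))
o=ctrl.get_obs();print(o['force'],o['tcp_pos'])
for q in viewer.tip_of('side','foot'): print(q, tri(ray(c,px(q['at'])),(np.array([588.5,34.5,0]),np.array([0,0,1.]))))
```

```text
[588.24190434  34.60433908  88.32780609]
[-0.54085402  0.47532113  2.650704  ] [588.30806702  35.80653776 266.06065932]
{'at': [0.4886, 0.5355], 'conf': 0.62} [590.46581172  33.68949561  99.89564071]
{'at': [0.3954, 0.534], 'conf': 0.38} [527.82115674  47.21010823 129.47239382]
```

Emit:
carry_out --pt "0 0 0.01 0" --pt "0 0 0.01 0" --pt "0 0 0.01 0"

```text
time_s: 7.7
tcp_pos: [588.3, 35.8, 263.2]
ee_rot: [[0.911, 0.412, -0.001], [0.412, -0.911, -0.0], [-0.001, -0.0, -1.0]]
force: [-1.6, -0.2, 2.6]
opening: -0.001
grip_force: 1.3
```

Emit:
carry_out --pt "0 0 0.01 0" --pt "0 0 0.01 0"

```text
time_s: 7.87
tcp_pos: [588.3, 35.8, 261.1]
ee_rot: [[0.911, 0.412, -0.001], [0.412, -0.911, -0.0], [-0.001, -0.0, -1.0]]
force: [-1.6, -0.4, 3.0]
opening: 0.001
grip_force: 1.3
```

Emit:
carry_out --pt "0 0 0.01 0" --pt "0 0 0.01 0"

```text
time_s: 8.03
tcp_pos: [588.3, 35.8, 259.1]
ee_rot: [[0.911, 0.412, -0.001], [0.412, -0.911, -0.0], [-0.001, -0.0, -1.0]]
force: [-1.7, -0.8, 2.9]
opening: 0.001
grip_force: 1.3
```

Emit:
carry_out --pt "0 0 0.01 0" --pt "0 0 0.01 0"

```text
time_s: 8.2
tcp_pos: [588.4, 35.8, 257.5]
ee_rot: [[0.911, 0.412, -0.0], [0.412, -0.911, -0.0], [-0.0, 0.0, -1.0]]
force: [-2.2, -0.6, 6.2]
opening: -0.005
grip_force: 3.2
```

Emit:
carry_out --pt "0 0 0.01 0"

```text
time_s: 8.28
tcp_pos: [588.4, 35.8, 256.9]
ee_rot: [[0.911, 0.412, -0.0], [0.412, -0.911, -0.0], [-0.0, 0.0, -1.0]]
force: [-3.7, -0.7, 8.0]
opening: 0.002
grip_force: 4.1
```

Contact: the force went from 2.9 N to 8 N, so the foot spring carries about 5 N. I'll lift off, open the claw partly and go near the lever.

Emit:
carry_out --pt "0 0 -0.1 0" --pt "0 0 -0.2 0" --pt "0 0 -0.2 0" --pt "0 0 -0.1 0" --pt "-0.17 -0.09 0 0" --pt "-0.17 -0.09 0 0" --pt "-0.17 -0.09 0 0" --pt "0 0 0 0" --pt "0 0 0 0" --claw 1

```text
time_s: 9.03
tcp_pos: [530.8, 39.3, 316.6]
ee_rot: [[0.911, 0.412, 0.001], [0.412, -0.911, -0.001], [0.001, 0.001, -1.0]]
force: [-0.1, 0.4, 0.3]
opening: -0.001
grip_force: 0.0
```

Emit:
carry_out --pt "0 0 0 0" --pt "0 0 0 0" --pt "0 0 0 0" --pt "0 0 0 0" --claw 0.1

```text
time_s: 9.37
tcp_pos: [531.5, 39.3, 316.0]
ee_rot: [[0.911, 0.412, -0.0], [0.412, -0.911, 0.0], [-0.0, -0.0, -1.0]]
force: [0.0, 0.1, -0.2]
opening: 0.445
grip_force: 0.0
```

Run:
```python
from h import *
np.set_printoptions(precision=2,suppress=True)
o=ctrl.get_obs(); s=snap('wrist','w4.png'); print(o['tcp_pos'],o['opening'],o['force'])
for l,z in(('stop_top',248),('clamp_grip',232),('clamp_pivot',232)):
    for q in viewer.tip_of('wrist',l)[:2]: print(l,q['conf'],px(q['at']),atz(ray(s,px(q['at']),o),z))
S={n:snap(n) for n in('scene','side')}
for l in('stop_top','clamp_grip','clamp_pivot','foot'):
    try: print(l,tri(*[ray(S[n],px(viewer.tip_of(n,l)[0]['at'])) for n in S]))
    except Exception as e: print(l,e)
```

```text
[531.48  39.27 316.03] 0.44540945012600536 [ 0.04  0.07 -0.21]
stop_top 0.59 [324.52 156.7 ] [589.47  33.33 248.  ]
clamp_grip 0.77 [246.51 256.49] [495.71  49.62 232.  ]
clamp_pivot 0.93 [268.91 150.4 ] [576.02  66.46 232.  ]
stop_top [593.96  34.44 249.78]
clamp_grip list index out of range
clamp_pivot list index out of range
foot list index out of range
```

View pics/w4.png

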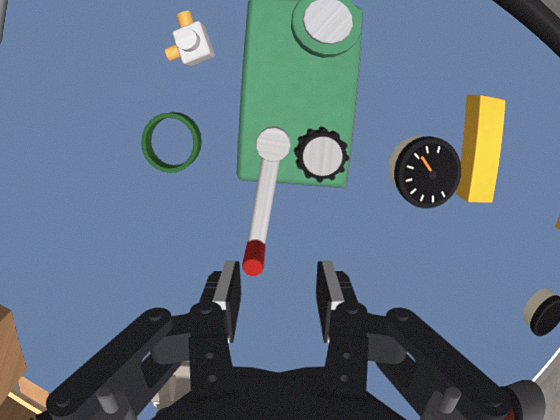

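The red knob's top is at (254,266), the pivot boss is at (273,145) and the stop knob has stayed down. The claw is 38 mm open. I'll align the claw across the lever and hover above the red knob.

Emit:
carry_out --pt "-0.15 -0.11 0 0" --pt "-0.15 -0.11 0 0" --pt "0 0 0 0.18" --pt "0 0 0 0.18" --pt "0 0 0.2 0" --pt "0 0 0.2 0" --pt "0 0 0.13 0" --pt "0 0 0 0" --pt "0 0 0 0"

```text
time_s: 10.72
tcp_pos: [494.3, 47.0, 263.0]
ee_rot: [[0.972, 0.234, -0.001], [0.234, -0.972, -0.0], [-0.001, -0.0, -1.0]]
force: [0.6, -0.6, -0.1]
opening: 0.447
grip_force: 0.0
```

Run:
```python
from h import *
np.set_printoptions(precision=2,suppress=True)
o=ctrl.get_obs(); s=snap('wrist','w5.png'); print(o['tcp_pos'],o['opening'],np.array(o['joint_positions']))
cv2.imwrite('pics/w5c.png',np.hstack([s['frame'][80:420,150:450],cv2.resize(snap('scene')['frame'][130:230,290:390],(340,340)) ])[:,:,::-1])
for l,z in(('stop_top',248),('clamp_grip',232),('clamp_pivot',232)):
    for q in viewer.tip_of('wrist',l)[:2]: print(l,q['conf'],px(q['at']),atz(ray(s,px(q['at']),o),z))
```

```text
[494.28  46.96 263.05] 0.4470308922528974 [ 0.23  0.12 -0.45  1.85  0.06  1.18 -1.57]
stop_top 0.77 [352.58  95.59] [588.37  34.63 248.  ]
clamp_grip 0.88 [279.38 251.12] [496.86  47.09 232.  ]
clamp_pivot 0.8 [279.78  98.11] [578.67  66.68 232.  ]
```

View pics/w5c.png

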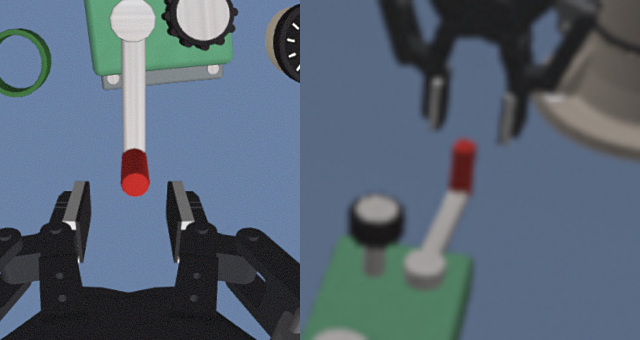

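The knob is centred between the pads and about 2.5 mm ahead of them radially. I'll correct that, descend and narrow the cage.

Emit:
carry_out --pt "0.025 0 0 0" --pt "0 0 0.13 0" --pt "0 0 0.12 0" --pt "0 0 0.12 0" --pt "0 0 0 0" --pt "0 0 0 0"

```text
time_s: 11.47
tcp_pos: [497.0, 47.6, 226.2]
ee_rot: [[0.972, 0.234, -0.001], [0.234, -0.972, -0.0], [-0.001, -0.0, -1.0]]
force: [0.1, 0.4, 0.5]
opening: 0.455
grip_force: 0.0
```

Emit:
carry_out --pt "0 0 0 0" --pt "0 0 0 0" --pt "0 0 0 0" --claw 0.45

```text
time_s: 11.72
tcp_pos: [497.6, 47.7, 227.1]
ee_rot: [[0.972, 0.234, 0.002], [0.234, -0.972, -0.0], [0.002, 0.0, -1.0]]
force: [1.0, -0.2, 0.9]
opening: 0.277
grip_force: 0.0
```

Emit:
carry_out --pt "0.002 -0.059 0 0.133" --pt "0.002 -0.059 0 0.133" --pt "0.002 -0.059 0 0.133" --pt "0.002 -0.059 0 0.133" --pt "0.002 -0.059 0 0.133"

```text
time_s: 12.13
tcp_pos: [496.3, 75.9, 227.1]
ee_rot: [[0.993, -0.116, 0.003], [-0.116, -0.993, -0.002], [0.003, 0.001, -1.0]]
force: [1.9, -2.5, 0.6]
opening: 0.274
grip_force: 1.2
```

Emit:
carry_out --pt "0.002 -0.059 0 0.133" --pt "0.002 -0.059 0 0.133" --pt "0.002 -0.059 0 0.133" --pt "0.002 -0.059 0 0.133" --pt "0.002 -0.059 0 0.133"

```text
time_s: 12.55
tcp_pos: [504.2, 103.8, 227.0]
ee_rot: [[0.894, -0.448, 0.002], [-0.448, -0.894, -0.002], [0.003, 0.001, -1.0]]
force: [0.8, -2.1, 0.4]
opening: 0.277
grip_force: 1.2
```

Emit:
carry_out --pt "0.002 -0.059 0 0.133" --pt "0.002 -0.059 0 0.133" --pt "0.002 -0.059 0 0.133" --pt "0.002 -0.059 0 0.133" --pt "0.002 -0.059 0 0.133"

```text
time_s: 12.97
tcp_pos: [521.2, 127.3, 226.7]
ee_rot: [[0.688, -0.726, 0.0], [-0.726, -0.688, -0.002], [0.002, 0.001, -1.0]]
force: [-0.3, -2.3, 0.9]
opening: 0.274
grip_force: 1.2
```

Emit:
carry_out --pt "0.001 -0.03 0 0.067" --pt "0.001 -0.03 0 0.067" --pt "0.001 -0.03 0 0.067"

```text
time_s: 13.22
tcp_pos: [527.7, 132.9, 226.6]
ee_rot: [[0.609, -0.793, -0.001], [-0.793, -0.609, -0.003], [0.002, 0.002, -1.0]]
force: [-1.7, -3.4, 1.9]
opening: 0.272
grip_force: 1.7
```

Emit:
carry_out --pt "0.001 -0.03 0 0.067" --pt "0.001 -0.03 0 0.067"

```text
time_s: 13.38
tcp_pos: [532.1, 136.0, 226.6]
ee_rot: [[0.551, -0.834, -0.002], [-0.834, -0.551, -0.002], [0.001, 0.003, -1.0]]
force: [-2.5, -2.8, 1.3]
opening: 0.273
grip_force: 2.2
```

Emit:
carry_out --pt "0.0 -0.02 0 0.045" --pt "0.0 -0.02 0 0.045"

```text
time_s: 13.55
tcp_pos: [535.3, 137.9, 226.6]
ee_rot: [[0.512, -0.859, -0.002], [-0.859, -0.512, -0.003], [0.002, 0.003, -1.0]]
force: [-2.1, -3.8, 1.2]
opening: 0.273
grip_force: 2.1
```

Emit:
carry_out --pt "0.0 -0.02 0 0.045" --pt "0.0 -0.02 0 0.045"

```text
time_s: 13.72
tcp_pos: [538.7, 139.7, 226.6]
ee_rot: [[0.471, -0.882, -0.002], [-0.882, -0.471, -0.003], [0.002, 0.003, -1.0]]
force: [-3.0, -3.8, 1.0]
opening: 0.274
grip_force: 2.3
```

Emit:
carry_out --pt "0.0 -0.02 0 0.045" --pt "0.0 -0.02 0 0.045"

```text
time_s: 13.88
tcp_pos: [539.8, 139.9, 226.3]
ee_rot: [[0.429, -0.903, -0.009], [-0.903, -0.429, -0.006], [0.002, 0.01, -1.0]]
force: [-11.6, -8.8, 6.1]
opening: 0.275
grip_force: 7.0
```

Emit:
carry_out --pt "0.0 -0.02 0 0.045"

```text
time_s: 13.97
tcp_pos: [540.0, 139.7, 226.2]
ee_rot: [[0.407, -0.913, -0.013], [-0.913, -0.407, -0.008], [0.002, 0.015, -1.0]]
force: [-15.1, -11.1, 9.1]
opening: 0.277
grip_force: 9.2
```

The tool has stalled against a firm 19 N, so the lever is at its end stop. I'll ease back to unload, then rise straight up and clear.

Emit:
carry_out --pt "0 0.03 0 0" --pt "0 0.03 0 0" --pt "0 0 0 0"

```text
time_s: 14.22
tcp_pos: [538.7, 141.7, 226.5]
ee_rot: [[0.41, -0.912, -0.001], [-0.912, -0.41, -0.001], [0.001, 0.001, -1.0]]
force: [-1.1, -2.5, 0.5]
opening: 0.275
grip_force: 1.4
```

Emit:
carry_out --pt "0 0 -0.1 0" --pt "0 0 -0.2 0" --pt "0 0 -0.2 0" --pt "0 0 -0.3 0" --pt "0 0 -0.3 0" --pt "-0.3 0 0 0" --pt "-0.3 0 0 0" --pt "0 0 0 0" --pt "0 0 0 0"

```text
time_s: 14.97
tcp_pos: [522.2, 184.9, 335.2]
ee_rot: [[0.417, -0.909, -0.002], [-0.909, -0.417, -0.0], [-0.001, 0.002, -1.0]]
force: [0.6, 0.0, -0.0]
opening: 0.274
grip_force: 0.0
```

Run:
```python
from h import *
np.set_printoptions(precision=2,suppress=True)
o=ctrl.get_obs(); s=snap('wrist'); print(o['tcp_pos'],o['force'])
for l,z in(('stop_top',248),('clamp_grip',232),('clamp_pivot',232)):
    for q in viewer.tip_of('wrist',l)[:1]: print(l,q['conf'],atz(ray(s,px(q['at']),o),z))
b=snap('scene');c=snap('side')
cv2.imwrite('pics/fin.png',np.hstack([cv2.resize(s['frame'],(400,300)),cv2.resize(c['frame'][130:280,220:420],(400,300),interpolation=2)])[:,:,::-1])
for l in('stop_top','clamp_grip'):
    try: print(l,tri(*[ray(S,px(viewer.tip_of(n,l)[0]['at'])) for n,S in(('scene',b),('side',c))]))
    except Exception as e: print(l,e)
```

```text
[522.15 184.94 335.22] [ 0.58  0.03 -0.03]
clamp_grip 0.85 [538.22 138.09 232.  ]
clamp_pivot 0.78 [581.12  65.48 232.  ]
stop_top list index out of range
clamp_grip list index out of range
```

View pics/fin.png

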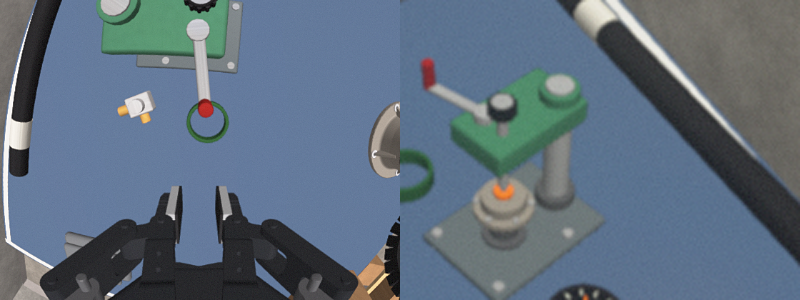

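The side view shows the foot on the casting. The lever is at its end, at a world angle of about 120°, which matches the stand's yaw of about 20° plus 1.4 rad. The neighbouring objects look undisturbed, so I'm handing the job in.

```bash
python3 -c "
from cell import workorder
print(workorder.sign_off())"
```

```text
the job is handed in; nothing more can be done
None
```

The stop's foot is resting on the casting at about 5 N, the clamp lever is swung to its end stop, the gripper is clear, and the job is handed in at about 15 s; the sign-off gave no verdict.

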